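# Rack the band-saw setting gauges by height

### The arm

A 7-joint arm with a two-finger parallel gripper is mounted at the origin on the work surface. World frame = base frame: x ahead of the robot, y to its left, z up, the work surface at z = 0. Lengths are in m, angles in rad, forces in N, time in s.
With the tool pointing down it reaches from about 0.425 to 0.925 m from the base axis. Payload 6.8 kg.
Tool frame: the origin (TCP) lies midway between the tips of the shut fingers; the grasp point (between the pads) lies r.grip_point_offset behind it (r.grip_point_offset is the distance from the TCP to the grasp point, in m); z points along the fingers, y is the direction in which the jaws open and shut (so a half turn about z gives the same grasp; the last joint's range is limited). The gripper opens to 85 mm and grips with 20 to 120 N. Pads are 22 mm wide; open, the fingers measure 114 mm over their backs; the gripper's body (76 mm by 85 mm) begins 54 mm behind the grasp point. The pads swing forward as they close: fully open they stand 13 mm farther back than shut.
Start: joints at [1.132, 0.477, 0.022, 1.555, -0.011, 1.109, -0.083], TCP at [0.219, -0.638, 0.231] pointing down, gripper open.
Joint ranges: [-2.96, 2.96], [-0.34, 2.1], [-1.41, 1.46], [0.24, 2.44], [-1.37, 4.51], [0.17, 1.92], [-2.96, 2.96]. Speed limits (rad/s): [2.39, 2.39, 3.14, 3.14, 3.14, 3.14, 3.14].

### API

Orientations are given as a rotation vector (axis times angle).
In Python, from bench import r gives the robot as it stands. The module is installed in compiled form; this text tells all that it offers.
- The arm moves only by the tool play_rows, never from a script. Its argument "deltas" is a list of rows, each a list of 3 entries, a list of its own where there are three numbers: the finger opening in mm, from 0 to 85.4, then the shift along the tool's x, y, z in mm, then the turn, a rotation vector about the tool's x, y, z in rad. A call has 1 to 8 rows; each row is the pose to reach, as a shift and turn from the pose measured when the call began, along the tool's axes at that moment; what a row does not reach only later rows make up. A row lasts 1/8 s, in which the tool goes at most 62.5 mm and 10.7 degrees, less where a joint would pass 70% of its speed; a pose out of reach is approached as far as the arm can. A call with a gripper value outside its range is refused whole. The fingers move at their own pace and stop on an object; "squeeze" is the grip in N (left out, the last holds). Time passes only in rows, so rows that repeat a pose let the fingers close. It gives the time, the measured TCP pose, the force and the opening at its end, in the units of the state.
- r.get_obs(): the state, without advancing time (a new reading comes with each control period).
- r.grab_frame(name): name is "scene" or "top"; returns (picture, depth): 384x512x3 uint8, red, green, blue; 384x512 float32, m along the optical axis (not along the pixel's ray), 0 where there is no reading.
- r.camera_model(name): a dict with "mtx" (3x3 intrinsics, pixels), "rvec" (rotation vector, rad) and "tvec" (3), from world to camera coordinates, as OpenCV has them. Camera axes: x right, y down, z forward; pixel columns grow to the right and rows downward; lengths in m; the calibration is good to about 2 mm. A picture is of the moment at which its call begins. camera_model takes no time and is no camera call.
- r.hand_in(): hands the job in, once; it reports no verdict.
The state is a dict: "clock": time; "joints": joint angles; "qvel": joint speeds; "tau": joint torques, N m; "tcp_pos": TCP position; "orientation": TCP orientation; "contact_force": force on the tool from outside, world axes, zero at the start; "moment": the same for the moment, N m; "grip_width": finger opening in m.
Only numpy, scipy, OpenCV 4.12 (cv2) and the standard library are available. Lean on these libraries where they do the work, as an engineer would, in place of code of your own. Each camera call takes 0.05 s, during which the arm holds its last target. There are 200 camera calls.

### The job

Stand the four setting gauges upright on the black marks of the wooden rack, one centred on each mark, in order of height: the shortest on the mark beside the red stop, rising to the tallest beside the grey one. Set each down rather than dropping it, do not let any gauge tip over, and leave the oil tin with the blue band where it stands.

Things in the scene. Friction and masses are not known exactly. Their poses are not given: they have to be found in the camera images.
- gauge_yellow: Setting gauge with a yellow painted cap, the shortest of the four: an upright square hardwood post on an aluminium foot, 36 x 36 mm in plan all the way up and 45 mm high, rigid, about 70 g (varies by 40 %). Starts standing loose on the bench. Origin at the centre of its underside, z up, x and y square to its sides.
- gauge_blue: Setting gauge with a blue painted cap, the second shortest of the four: an upright square hardwood post on an aluminium foot, 36 x 36 mm in plan all the way up and 65 mm high, rigid, about 90 g (varies by 40 %). Starts standing loose on the bench. Origin at the centre of its underside, z up, x and y square to its sides.
- gauge_white: Setting gauge with a white painted cap, the second tallest of the four: an upright square hardwood post on an aluminium foot, 36 x 36 mm in plan all the way up and 85 mm high, rigid, about 110 g (varies by 40 %). Starts standing loose on the bench. Origin at the centre of its underside, z up, x and y square to its sides.
- gauge_green: Setting gauge with a green painted cap, the tallest of the four: an upright square hardwood post on an aluminium foot, 36 x 36 mm in plan all the way up and 105 mm high, rigid, about 130 g (varies by 40 %). Starts standing loose on the bench. Origin at the centre of its underside, z up, x and y square to its sides.
- mark_a: Black square mark, 56 x 56 mm, inlaid flush in the pale wooden rack: number 1 of four in a straight row (a, b, c, d) 85 mm apart centre to centre. Origin at its centre on the rack's top, 14 mm above the bench; y runs along the row from a towards d, x across it. The rack is a board 90 mm wide (x), 460 mm long (y) and 14 mm thick, fixed to the bench.
- mark_b: Black square mark, 56 x 56 mm, inlaid flush in the pale wooden rack: number 2 of four in a straight row (a, b, c, d) 85 mm apart centre to centre. Origin at its centre on the rack's top, 14 mm above the bench; y runs along the row from a towards d, x across it. The rack is a board 90 mm wide (x), 460 mm long (y) and 14 mm thick, fixed to the bench.
- mark_c: Black square mark, 56 x 56 mm, inlaid flush in the pale wooden rack: number 3 of four in a straight row (a, b, c, d) 85 mm apart centre to centre. Origin at its centre on the rack's top, 14 mm above the bench; y runs along the row from a towards d, x across it. The rack is a board 90 mm wide (x), 460 mm long (y) and 14 mm thick, fixed to the bench.
- mark_d: Black square mark, 56 x 56 mm, inlaid flush in the pale wooden rack: number 4 of four in a straight row (a, b, c, d) 85 mm apart centre to centre. Origin at its centre on the rack's top, 14 mm above the bench; y runs along the row from a towards d, x across it. The rack is a board 90 mm wide (x), 460 mm long (y) and 14 mm thick, fixed to the bench.
- red_stop: Red plastic end stop, 80 mm across the rack, 20 mm along it, 22 mm high, fixed on one end of the rack, 72.5 mm beyond the centre of the nearest end mark (mark a or mark d: it differs from start to start). A grey stop of the same shape is at the other end. Origin at the centre of its underside.
- oil_tin: Tin with a blue band standing on the bench to the robot's right, 68 mm across, 100 mm high; a bystander, to be left alone. Origin at the centre of its underside.
There are look-alikes about, which are no part of the job. Leave any orange or turquoise look-alike of the gauge_green alone.

How it is judged:
At the end, for the whole second after the job is handed in: Each gauge stands upright (within 0.08 rad) and still on the rack, its centre within 12 mm of its mark's centre: counting marks from the red stop, yellow (45 mm), blue (65 mm), white (85 mm), green (105 mm). Yaw does not matter. The oil tin is within 20 mm of where it started (((horizontal distance between red_stop and mark_a below 0.11 m and horizontal distance between gauge_yellow and mark_a below 0.012 m and z of gauge_yellow in the frame of mark_a below 0.006 m and horizontal distance between gauge_blue and mark_b below 0.012 m and z of gauge_blue in the frame of mark_b below 0.006 m and horizontal distance between gauge_white and mark_c below 0.012 m and z of gauge_white in the frame of mark_c below 0.006 m and horizontal distance between gauge_green and mark_d below 0.012 m and z of gauge_green in the frame of mark_d below 0.006 m) or (horizontal distance between red_stop and mark_d below 0.11 m and horizontal distance between gauge_yellow and mark_d below 0.012 m and z of gauge_yellow in the frame of mark_d below 0.006 m and horizontal distance between gauge_blue and mark_c below 0.012 m and z of gauge_blue in the frame of mark_c below 0.006 m and horizontal distance between gauge_white and mark_b below 0.012 m and z of gauge_white in the frame of mark_b below 0.006 m and horizontal distance between gauge_green and mark_a below 0.012 m and z of gauge_green in the frame of mark_a below 0.006 m)) and angle between each of gauge_yellow, gauge_blue, gauge_white, gauge_green's own z axis and vertical below 0.08 rad and linear speed of each of gauge_yellow, gauge_blue, gauge_white, gauge_green below 0.02 m/s and angular speed of each of gauge_yellow, gauge_blue, gauge_white, gauge_green below 0.1 rad/s and distance of oil_tin from where it was at the start of the episode below 0.02 m); the robot touches nothing.
It fails at once if a gauge tips over (leans more than 0.6 rad) (angle between any of gauge_yellow, gauge_blue, gauge_white, gauge_green's own z axis and vertical above 0.6 rad).
It fails at once if a gauge is dropped (falls about 3 cm or more: over 0.75 m/s while not held) ((linear speed of gauge_yellow above 0.75 m/s and contact force between the fingers and gauge_yellow below 0.1 N) or (linear speed of gauge_blue above 0.75 m/s and contact force between the fingers and gauge_blue below 0.1 N) or (linear speed of gauge_white above 0.75 m/s and contact force between the fingers and gauge_white below 0.1 N) or (linear speed of gauge_green above 0.75 m/s and contact force between the fingers and gauge_green below 0.1 N)).
It fails at once if the oil tin is moved more than 20 mm (distance of oil_tin from where it was at the start of the episode above 0.02 m).
It also fails if it takes over 96 s, if anything falls off the work surface, if the arm or the gripper's body presses on something with over 40 N, if the wrist force passes 120 N, or if a joint passes its speed limit or range.

## Working session

There is one attempt and no reset: what is moved stays moved. The work goes in short steps, Python scripts to look and compute and a tool call to move; the robot and the scene stay as the last step left them, time stands still between calls to the robot, and variables do not carry over. Pictures are saved under pics/ and viewed, about 12 in all and at most 16, crops included, and the job is handed in when it is done.

Besides the shell and the picture viewer there is one more tool, called as a command line: name --argument value ..., lists and objects as JSON in quotes. play_rows: Moves the arm, as the interface text tells. Its arguments: {"type":"object","properties":{"deltas":{"type":"array"},"squeeze":{"type":"number"}},"required":["deltas"]}

```bash
mkdir -p pics; cat > h.py <<'E'
import numpy as np, cv2
from bench import r
def cam(n):
    m=r.camera_model(n); R=cv2.Rodrigues(np.array(m["rvec"],float))[0]
    return np.array(m["mtx"],float),R,np.array(m["tvec"],float).ravel()
def world(n,d):  # full point map
    K,R,t=cam(n); v,u=np.mgrid[:d.shape[0],:d.shape[1]]
    p=np.stack([(u-K[0,2])/K[0,0]*d,(v-K[1,2])/K[1,1]*d,d],-1)
    return (p-t)@R
E
python3 - <<'E'
from h import *
o=r.get_obs(); print(o, r.grip_point_offset)
for n in("top","scene"):
    p,d=r.grab_frame(n); np.savez(n+".npz",p=p,d=d); K,R,t=cam(n); print(n,-R.T@t,K[0,0])
    cv2.imwrite(f"pics/{n}0.png",cv2.resize(p[...,::-1],(800,600)))
E
```

```text
{'clock': 0.0, 'joints': array([ 1.13192113,  0.47778699,  0.02238405,  1.55644667, -0.01151892,
        1.10929206, -0.0830911 ]), 'qvel': array([ 0.00114188,  0.00100977,  0.00032156, -0.00062976,  0.00024214,
        0.00087886,  0.00105057]), 'tau': array([ 1.39835274e-04, -5.96449399e+01,  1.60800699e+00, -2.81195748e+01,
        1.24574071e-02,  9.38304118e-03, -5.84205623e-05]), 'tcp_pos': array([ 0.21899909, -0.63786626,  0.23033738]), 'orientation': array([-3.09700069e+00, -5.16899848e-01,  6.77296336e-04]), 'contact_force': array([0.24493996, 0.02595526, 0.38546533]), 'moment': array([ 0.05042958, -0.00691698, -0.07631971]), 'grip_width': 0.08539972531871108} 0.0187
top [ 0.38738691 -0.11177206  1.12871887] 449.68167987688355
scene [ 1.19352437 -0.36158779  0.91783987] 428.3544109538982
```

View pics/top0.png

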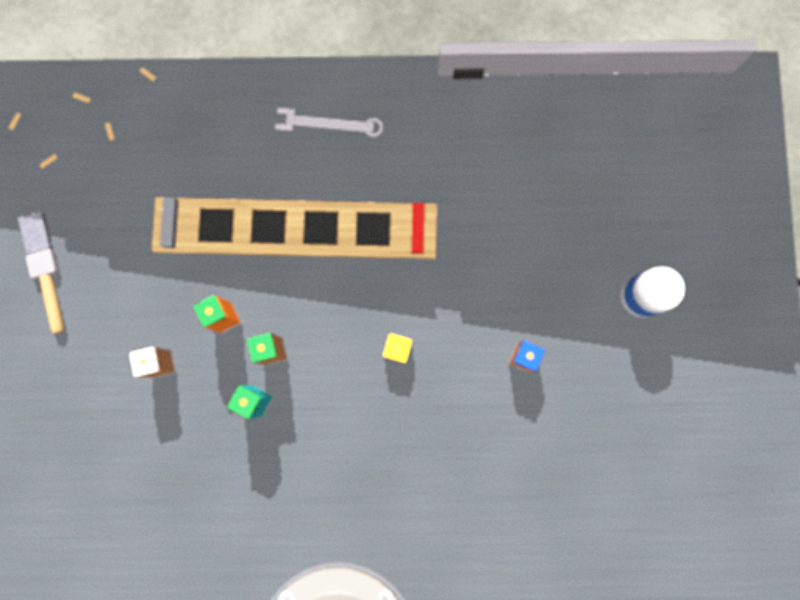

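View pics/scene0.png

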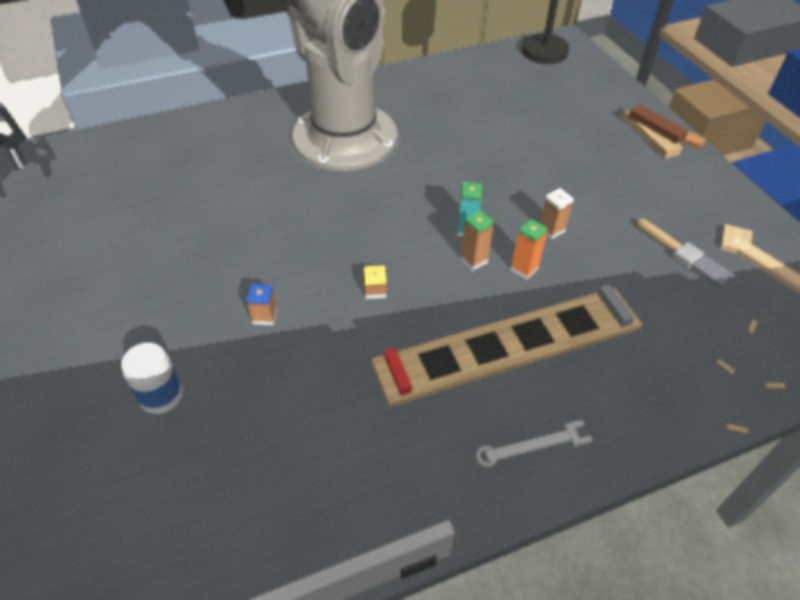

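Top view (800×600): three posts have green caps. They are (211,311) with an orange body, (262,348) with a plain wood body, and (248,402) with a turquoise body. The scene view agrees, with the wooden one at (479,240), orange at (530,250) and turquoise at (470,205), so I choose (262,348). The red stop is at (418,228), right of the marks at (216..373, 227). White is at (145,361), yellow at (397,348), blue at (530,356) and the tin at (655,290).

```bash
cat > meas.py <<'E'
from h import *
S=512/800
def caps(n="top",p=None,d=None,seeds=None):
    W=world(n,d); hsv=cv2.cvtColor(p,cv2.COLOR_RGB2HSV).astype(int); out={}
    for k,(u,v,h) in seeds.items():
        u=int(u*S);v=int(v*S)
        yy,xx=np.mgrid[:384,:512]
        c=hsv[v-4:v+5,u-4:u+5].reshape(-1,3); 
        m=(abs(yy-v)<16)&(abs(xx-u)<16)&(abs(W[...,2]-h)<.006)&(d>0)
        q=W[m]; 
        rect=cv2.minAreaRect((q[:,:2]*1000).astype(np.float32))
        out[k]=rect
        print(k,m.sum(),"z",np.median(q[:,2]).round(4),"mean",q[:,:2].mean(0).round(4),"rect",np.round(rect[0],1),np.round(rect[1],1),round(rect[2],1))
    return out
E
python3 - <<'E'
from meas import *
f=np.load("top.npz");p,d=f["p"],f["d"]
caps("top",p,d,dict(green=(262,348,.105),orange=(211,311,.105),turq=(248,402,.105),white=(145,361,.085),yellow=(397,348,.045),blue=(530,356,.065),tin=(658,289,.1)))
W=world("top",d)
for k,(u,v) in dict(m1=(373,229),m2=(321,228),m3=(268,227),m4=(216,226),red=(418,228),grey=(168,222)).items():
    u=int(u*S);v=int(v*S)
    sub=p[v-18:v+19,u-18:u+19].astype(int); 
    if k[0]=='m': m=sub.sum(-1)<150
    elif k=="red": m=(sub[...,0]>150)&(sub[...,1]<70)
    else: m=(abs(sub[...,0]-sub[...,2])<30)
    if k[0]=='m': 
        n,l,st,c=cv2.connectedComponentsWithStats(m.astype(np.uint8)); m=l==l[18,18]
    q=W[v-18:v+19,u-18:u+19][m]; rc=cv2.minAreaRect((q[:,:2]*1000).astype(np.float32))
    print(k,m.sum(),np.median(q[:,2]).round(4),q[:,:2].mean(0).round(4),np.round(rc[1],1),round(rc[2],1))
c=lambda u,v:cv2.resize(p[int(v*S)-45:int(v*S)+45,int(u*S)-60:int(u*S)+60,::-1],(600,450),interpolation=cv2.INTER_CUBIC)
cv2.imwrite("pics/crop1.png",c(235,355))
E
```

```text
green 250 z 0.104 mean [0.4496 0.0991] rect [449.5  99.5] [35.7 35.9] 13.5
orange 253 z 0.1041 mean [0.5036 0.1762] rect [503.8 176.3] [36.1 35.6] 27.8
turq 262 z 0.104 mean [0.3713 0.1229] rect [371.4 123.3] [36.2 36. ] 60.9
white 245 z 0.0838 mean [0.4318 0.2765] rect [432.  277.4] [36.2 36.9] 14.5
yellow 220 z 0.0444 mean [ 0.4505 -0.0986] rect [450.5 -98.5] [35.9 35.5] 73.3
blue 235 z 0.0643 mean [ 0.435  -0.2981] rect [ 435.  -298.3] [36.  35.5] 65.8
tin 555 z 0.0993 mean [ 0.5314 -0.4922] rect [ 530.7 -491.5] [60.3 60.5] 1.2
m1 1258 0.013 [ 0.6446 -0.0586] [311.4  95. ] 1.4
m2 16 0.0157 [0.6454 0.0181] [18.7  9.1] 32.9
m3 2 0.0142 [0.6491 0.1124] [3.1 0. ] -101.4
m4 1233 0.0131 [0.652  0.1938] [467.1 127.1] 58.0
red 175 0.0351 [ 0.6413 -0.1319] [13.6 77.9] 87.1
grey 684 0.0015 [0.6636 0.2879] [538.3 124.3] 62.3
```

View pics/crop1.png

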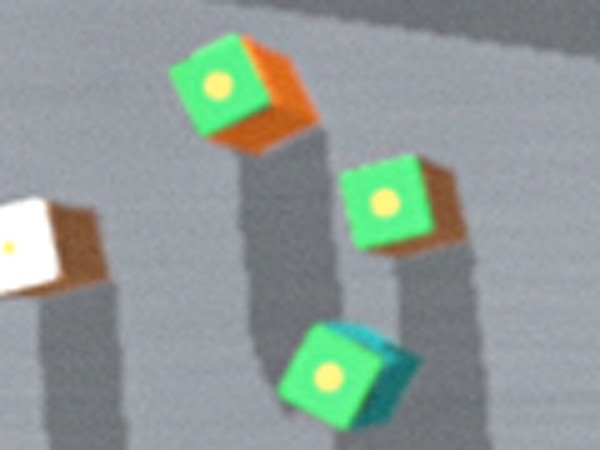

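The crop shows the plain wood green gauge at (385,205), with orange at (218,87) and turquoise at (328,377), so the choice stands. Heights and the 36 mm sides all check out. The marks need a cleaner measurement, plus the move to the first gauge (yellow).

```bash
cat >> h.py <<'E'
from scipy.spatial.transform import Rotation as Ro
def go(x,y,z,yaw):  # yaw: wanted direction of tool y, deg (mod 180, nearest)
    o=r.get_obs(); T=Ro.from_rotvec(o["orientation"]).as_matrix(); P=o["tcp_pos"]
    cur=np.degrees(np.arctan2(T[1,1],T[0,1])); dy=(yaw-cur+90)%180-90
    c,s=np.cos(np.radians(cur+dy)),np.sin(np.radians(cur+dy))
    Rt=np.array([[s,c,0],[-c,s,0],[0,0,-1.]]) # x=y×z , z down
    print("t %.2f"%o["clock"],"tcp",P.round(4),"cur",cur.round(1),"grip",round(o["grip_width"]*1e3,1),"F",np.round(o["contact_force"],1))
    print(" shift mm",(T.T@(np.array([x,y,z])-P)*1e3).round(1),"turn",Ro.from_matrix(T.T@Rt).as_rotvec().round(3))
E
python3 - <<'E'
from h import *
f=np.load("top.npz");p,d=f["p"],f["d"]; W=world("top",d)
rack=(abs(W[...,2]-.0135)<.006)&(abs(W[...,0]-.645)<.1)&(W[...,1]>-.2)&(W[...,1]<.35)
b=p.astype(int).sum(-1)
n,l,st,c=cv2.connectedComponentsWithStats((rack&(b<200)).astype(np.uint8),connectivity=4)
for i in range(1,n):
    if st[i,4]>100:
        q=W[l==i]; rc=cv2.minAreaRect((q[:,:2]*1e3).astype(np.float32)); print(st[i],q.mean(0).round(4),np.round(rc[0],1),np.round(rc[1],1),rc[2])
q=W[rack];rc=cv2.minAreaRect((q[:,:2]*1e3).astype(np.float32));print(rc)
go(.4505,-.0988,.12,-16.7)
E
```

```text
[128 134  21  20 374] [0.6528 0.1953 0.0141] [652.8 194.8] [50.5 49.7] 86.8198471069336
[161 135  21  20 373] [0.6498 0.1104 0.0141] [650.5 110.4] [50.3 51.9] 87.74729919433594
[195 136  21  20 368] [0.6471 0.0253 0.0144] [647.1  25.4] [49.3 51.7] 86.32926940917969
[229 137  20  19 374] [ 0.6447 -0.0597  0.0141] [644.8 -59.6] [48.5 48.6] 89.641845703125
((649.77099609375, 66.97657775878906), (460.076904296875, 91.46317291259766), 87.92168426513672)
t 0.10 tcp [ 0.2191 -0.6379  0.2304] cur -71.0 grip 85.2 F [0.4 0.1 0.8]Traceback (most recent call last):
  File "<stdin>", line 10, in <module>
  File "h.py", line 17, in go
    print(" shift mm",(T.T@(np.array([x,y,z])-P)*1e3).round(1),"turn",Ro.from_matrix(T.T@Rt).as_rotvec().round(3))
                                                                      ~~~~~~~~~~~~~~^^^^^^^^
  File "scipy/spatial/transform/_rotation.pyx", line 1143, in scipy.spatial.transform._rotation.Rotation.from_matrix
ValueError: Non-positive determinant (left-handed or null coordinate frame) in rotation matrix 0: [[-5.82915940e-01  8.12532459e-01  1.03881075e-04]
 [ 8.12531410e-01  5.82914972e-01  1.68599539e-03]
 [-1.30937214e-03 -1.06720022e-03  9.99998573e-01]].
```

```bash
sed -i 's/Rt=np.array.*/Rt=np.array([[-s,c,0],[c,s,0],[0,0,-1.]])/' h.py; python3 -c "
from h import *
go(.4505,-.0988,.12,-16.7)"
```

```text
t 0.10 tcp [ 0.2191 -0.6379  0.2304] cur -71.0 grip 85.2 F [0.4 0.1 0.8]
 shift mm [ 394.  -434.5  111.1] turn [-0.002 -0.001 -0.948]
```

play_rows --deltas '[[85,[45,-50,0],[0,0,-0.1]],[85,[90,-100,10],[0,0,-0.22]],[85,[135,-150,20],[0,0,-0.34]],[85,[180,-200,35],[0,0,-0.46]],[85,[225,-250,50],[0,0,-0.58]],[85,[270,-300,60],[0,0,-0.7]],[85,[315,-350,70],[0,0,-0.82]],[85,[355,-395,80],[0,0,-0.948]]]' --squeeze 30

```text
clock: 1.1
tcp_pos: [0.4121, -0.1821, 0.1569]
orientation: [-2.516, -1.879, -0.001]
contact_force: [1.7, -0.4, 0.2]
grip_width: 0.085
```

```bash
python3 -c "
from h import *
go(.4505,-.0988,.12,-16.7)"
```

```text
t 1.10 tcp [ 0.4121 -0.1821  0.1569] cur -16.5 grip 85.0 F [ 1.7 -0.4  0.2]
 shift mm [90.7 13.1 37. ] turn [-0.001 -0.001  0.003]
```

play_rows --deltas '[[70,[50,7,10],[0,0,0]],[70,[90.5,13,30],[0,0,0]],[70,[90.5,13,50],[0,0,0]],[70,[90.5,13,60],[0,0,0]],[70,[90.5,13,60],[0,0,0]]]'

```text
clock: 1.72
tcp_pos: [0.4495, -0.0994, 0.0964]
orientation: [-2.516, -1.877, 0.001]
contact_force: [0.3, 0.0, 0.5]
grip_width: 0.0698
```

```bash
python3 - <<'E'
from h import *
go(.4505,-.0988,.012,-16.7)
p,d=r.grab_frame("scene"); cv2.imwrite("pics/y1.png",cv2.resize(p[130:240,170:320,::-1],(750,550),interpolation=cv2.INTER_CUBIC))
E
```

```text
t 1.73 tcp [ 0.4495 -0.0994  0.0964] cur -16.6 grip 69.8 F [0.3 0.  0.5]
 shift mm [ 0.8  1.  84.4] turn [-0.002 -0.001  0.002]
```

View pics/y1.png

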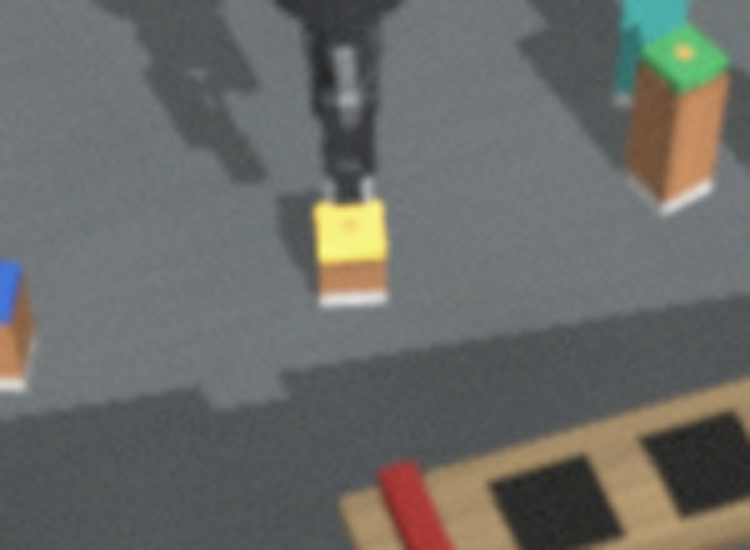

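The fingers, at (350,130), stand squarely over the yellow gauge at (350,235). Descend, close, and lift a little.

play_rows --deltas '[[70,[1,1,40],[0,0,0]],[70,[1,1,75],[0,0,0]],[70,[1,1,84],[0,0,0]],[70,[1,1,84],[0,0,0]],[30,[1,1,84],[0,0,0]],[30,[1,1,84],[0,0,0]],[30,[1,1,84],[0,0,0]],[30,[1,1,84],[0,0,0]]]' --squeeze 30

```text
clock: 2.78
tcp_pos: [0.4521, -0.0991, 0.0142]
orientation: [2.519, 1.877, 0.002]
contact_force: [-1.0, -0.6, 6.6]
grip_width: 0.0359
```

play_rows --deltas '[[30,[0,0,0],[0,0,0]],[30,[0,0,-20],[0,0,0]],[30,[0,0,-50],[0,0,0]],[30,[0,0,-80],[0,0,0]],[30,[0,0,-80],[0,0,0]]]'

```text
clock: 3.4
tcp_pos: [0.4536, -0.0994, 0.0963]
orientation: [2.516, 1.875, 0.007]
contact_force: [0.1, 0.1, -0.7]
grip_width: 0.0356
```

```bash
python3 -c "
from h import *
go(.6446,-.0597,.026+.03,0)"
```

```text
t 3.40 tcp [ 0.4536 -0.0994  0.0963] cur -16.6 grip 35.6 F [ 0.1  0.1 -0.7]
 shift mm [ 92.7 171.4  41.4] turn [ 0.006 -0.    -0.29 ]
```

play_rows --deltas '[[30,[20,40,0],[0,0,-0.1]],[30,[45,85,0],[0,0,-0.2]],[30,[70,130,0],[0,0,-0.29]],[30,[88,160,15],[0,0,-0.29]],[30,[92.7,171.4,30],[0,0,-0.29]],[30,[92.7,171.4,41],[0,0,-0.29]],[30,[92.7,171.4,41],[0,0,-0.29]]]'

```text
clock: 4.28
tcp_pos: [0.642, -0.0605, 0.0547]
orientation: [2.221, 2.219, 0.0]
contact_force: [0.7, -0.4, 0.2]
grip_width: 0.0356
```

```bash
python3 - <<'E'
from h import *
go(.6446,-.0597,.029,0)
p,d=r.grab_frame("scene"); cv2.imwrite("pics/y2.png",cv2.resize(p[150:260,210:360,::-1],(750,550),interpolation=cv2.INTER_CUBIC))
E
```

```text
t 4.28 tcp [ 0.642  -0.0605  0.0547] cur -0.0 grip 35.6 F [ 0.7 -0.4  0.2]
 shift mm [ 0.8  2.5 25.7] turn [ 0.002  0.001 -0.001]
```

View pics/y2.png

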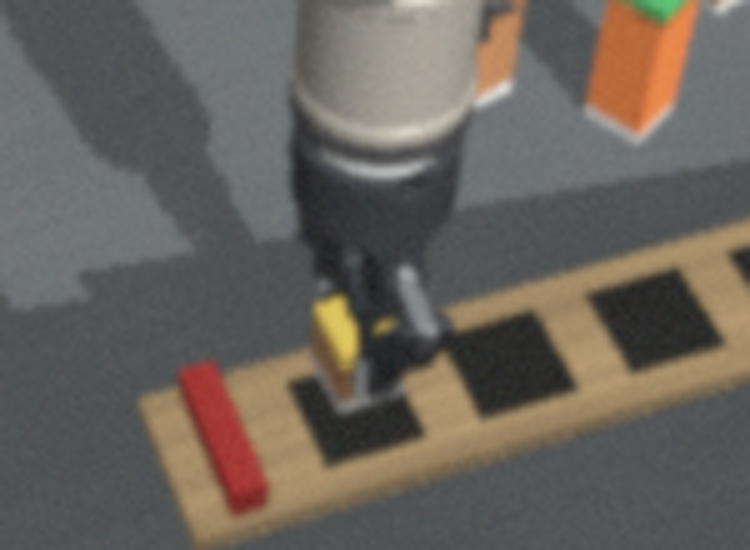

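The yellow gauge, at (345,360), hangs level over the mark beside the red stop. I'll lower it slowly.

play_rows --deltas '[[30,[0.8,2.5,8],[0,0,0]],[30,[0.8,2.5,16],[0,0,0]],[30,[0.8,2.5,22],[0,0,0]],[30,[0.8,2.5,25],[0,0,0]],[30,[0.8,2.5,25],[0,0,0]]]'

```text
clock: 4.95
tcp_pos: [0.6453, -0.0596, 0.0305]
orientation: [2.22, 2.219, 0.002]
contact_force: [0.9, -0.4, -1.9]
grip_width: 0.036
```

play_rows --deltas '[[30,[0,0,1.5],[0,0,0]],[30,[0,0,3],[0,0,0]],[30,[0,0,3],[0,0,0]]]'

```text
clock: 5.32
tcp_pos: [0.6455, -0.0596, 0.0284]
orientation: [2.22, 2.218, 0.002]
contact_force: [-1.8, -0.4, 5.8]
grip_width: 0.0357
```

Contact, with +6 N upward. Release gently and rise.

play_rows --deltas '[[45,[0,0,0],[0,0,0]],[60,[0,0,0],[0,0,0]],[70,[0,0,0],[0,0,0]],[70,[0,0,-20],[0,0,0]],[70,[0,0,-50],[0,0,0]],[70,[0,0,-90],[0,0,0]],[70,[0,0,-120],[0,0,0]]]'

```text
clock: 6.2
tcp_pos: [0.6458, -0.0592, 0.1517]
orientation: [2.218, 2.217, 0.005]
contact_force: [0.3, -0.0, -0.4]
grip_width: 0.0701
```

```bash
python3 -c "
from h import *
go(.4350,-.2982,.13,-24.2)"
```

```text
t 6.20 tcp [ 0.6458 -0.0592  0.1517] cur -0.0 grip 70.1 F [ 0.3 -0.  -0.4]
 shift mm [-239.1 -210.9   20.8] turn [0.006 0.    0.422]
```

play_rows --deltas '[[70,[-40,-35,0],[0,0,0.08]],[70,[-80,-70,0],[0,0,0.17]],[70,[-120,-105,5],[0,0,0.26]],[70,[-160,-140,10],[0,0,0.35]],[70,[-200,-175,20],[0,0,0.42]],[70,[-239,-211,25],[0,0,0.42]],[70,[-239,-211,40],[0,0,0.42]],[70,[-239,-211,40],[0,0,0.42]]]'

```text
clock: 7.2
tcp_pos: [0.435, -0.2976, 0.1109]
orientation: [2.633, 1.707, 0.007]
contact_force: [-0.3, 0.4, 0.1]
grip_width: 0.0702
```

```bash
python3 - <<'E'
from meas import *
go(.4350,-.2982,.030,-24.2)
p,d=r.grab_frame("top"); caps("top",p,d,dict(yellow=(373,224,.059),blue=(530,356,.065)))
E
```

```text
t 7.20 tcp [ 0.435  -0.2976  0.1109] cur -24.1 grip 70.2 F [-0.3  0.4  0.1]
 shift mm [-0.7 -0.3 80.9] turn [ 0.006 -0.002  0.002]
yellow 205 z 0.0579 mean [ 0.6447 -0.0593] rect [644.6 -59.3] [32.  35.8] 89.4
blue 70 z 0.0637 mean [ 0.4349 -0.2859] rect [ 438.1 -289.9] [17.8 34.2] 63.5
```

Yellow reads (0.6447, -0.0593) against its mark at (0.6446, -0.0597), so it is well placed. Now grasp blue.

play_rows --deltas '[[70,[-0.7,-0.3,40],[0,0,0]],[70,[-0.7,-0.3,72],[0,0,0]],[70,[-0.7,-0.3,81],[0,0,0]],[70,[-0.7,-0.3,81],[0,0,0]],[30,[-0.7,-0.3,81],[0,0,0]],[30,[-0.7,-0.3,81],[0,0,0]],[30,[-0.7,-0.3,81],[0,0,0]],[30,[-0.7,-0.3,81],[0,0,0]]]' --squeeze 30

```text
clock: 8.25
tcp_pos: [0.4367, -0.2981, 0.0316]
orientation: [2.63, 1.707, 0.009]
contact_force: [-0.7, 1.0, 6.5]
grip_width: 0.0357
```

play_rows --deltas '[[30,[0,0,0],[0,0,0]],[30,[0,0,-20],[0,0,0]],[30,[0,0,-60],[0,0,0]],[30,[0,0,-100],[0,0,0]],[30,[0,0,-100],[0,0,0]]]'

```text
clock: 8.88
tcp_pos: [0.4378, -0.2991, 0.1347]
orientation: [2.625, 1.704, 0.013]
contact_force: [-0.5, -1.1, -1.7]
grip_width: 0.0356
```

```bash
python3 -c "
from h import *
go(.6473,.0253,.13,1.8)"
```

```text
t 8.88 tcp [ 0.4378 -0.2991  0.1347] cur -24.0 grip 35.6 F [-0.5 -1.1 -1.7]
 shift mm [381.6  59.2   5.8] turn [ 0.015  0.003 -0.451]
```

play_rows --deltas '[[30,[50,8,0],[0.01,0,-0.07]],[30,[105,16,0],[0.015,0,-0.15]],[30,[160,25,0],[0.015,0,-0.23]],[30,[215,33,0],[0.015,0,-0.31]],[30,[270,42,0],[0.015,0,-0.39]],[30,[325,50,0],[0.015,0.003,-0.45]],[30,[370,57,5],[0.015,0.003,-0.45]],[30,[381.5,59,10],[0.015,0.003,-0.45]]]'

```text
clock: 9.88
tcp_pos: [0.6475, 0.0296, 0.1245]
orientation: [-2.18, -2.259, -0.002]
contact_force: [-0.8, 0.5, -0.3]
grip_width: 0.0355
```

```bash
python3 -c "
from h import *
go(.6473,.0253,.0456,1.8)"
```

```text
t 9.88 tcp [0.6475 0.0296 0.1245] cur 2.0 grip 35.5 F [-0.8  0.5 -0.3]
 shift mm [-4.5 -0.2 78.9] turn [-0.001 -0.003  0.004]
```

play_rows --deltas '[[30,[-4.5,0,20],[0,0,0]],[30,[-4.5,0,45],[0,0,0]],[30,[-4.5,0,62],[0,0,0]],[30,[-4.5,0,70],[0,0,0]],[30,[-4.5,0,75],[0,0,0]],[30,[-4.5,0,75],[0,0,0]]]'

```text
clock: 10.62
tcp_pos: [0.6477, 0.0251, 0.0497]
orientation: [-2.181, -2.259, -0.002]
contact_force: [-0.6, -0.2, -0.6]
grip_width: 0.0356
```

```bash
python3 -c "
from h import *
go(.6473,.0253,.0456,1.8)"
```

```text
t 10.62 tcp [0.6477 0.0251 0.0497] cur 2.0 grip 35.6 F [-0.6 -0.2 -0.6]
 shift mm [ 0.2 -0.4  4.1] turn [-0.001 -0.003  0.004]
```

play_rows --deltas '[[30,[0,0,2],[0,0,0]],[30,[0,0,4],[0,0,0]],[30,[0,0,5],[0,0,0]],[30,[0,0,5],[0,0,0]]]'

```text
clock: 11.12
tcp_pos: [0.648, 0.0252, 0.0457]
orientation: [-2.181, -2.259, -0.003]
contact_force: [-2.7, -1.1, 5.3]
grip_width: 0.0357
```

Contact. Release, rise, then go for white.

play_rows --deltas '[[45,[0,0,0],[0,0,0]],[60,[0,0,0],[0,0,0]],[70,[0,0,0],[0,0,0]],[70,[0,0,-20],[0,0,0]],[70,[0,0,-60],[0,0,0]],[70,[0,0,-110],[0,0,0]],[70,[0,0,-130],[0,0,0]]]'

```text
clock: 12.0
tcp_pos: [0.6498, 0.0255, 0.1805]
orientation: [2.18, 2.259, 0.01]
contact_force: [-0.2, -0.8, -0.1]
grip_width: 0.07
```

```bash
python3 -c "
from h import *
go(.4320,.2772,.18,14.5)"
```

```text
t 12.00 tcp [0.6498 0.0255 0.1805] cur 2.0 grip 70.0 F [-0.2 -0.8 -0.1]
 shift mm [ 2.592e+02 -2.088e+02 -1.000e-01] turn [ 0.006 -0.002 -0.218]
```

play_rows --deltas '[[70,[43,-35,0],[0,0,-0.04]],[70,[87,-70,0],[0,0,-0.08]],[70,[130,-105,0],[0,0,-0.12]],[70,[173,-140,0],[0,0,-0.16]],[70,[216,-175,0],[0,0,-0.2]],[70,[259,-209,0],[0.006,0,-0.218]],[70,[259,-209,30],[0.006,0,-0.218]],[70,[259,-209,50],[0.006,0,-0.218]]]'

```text
clock: 13.0
tcp_pos: [0.4313, 0.2774, 0.1294]
orientation: [-1.92, -2.485, -0.002]
contact_force: [-0.1, -0.9, -0.5]
grip_width: 0.07
```

```bash
python3 - <<'E'
from meas import *
go(.4320,.2772,.045,14.5)
p,d=r.grab_frame("top"); caps("top",p,d,dict(yellow=(373,224,.059),blue=(321,222,.079)))
p,d=r.grab_frame("scene"); cv2.imwrite("pics/w1.png",cv2.resize(p[80:245,230:455,::-1],(750,550),interpolation=cv2.INTER_CUBIC))
E
```

```text
t 13.00 tcp [0.4313 0.2774 0.1294] cur 14.6 grip 70.0 F [-0.1 -0.9 -0.5]
 shift mm [-0.5  0.6 84.4] turn [ 0.    -0.001  0.002]
yellow 205 z 0.0582 mean [ 0.6446 -0.0595] rect [644.9 -60.4] [34.1 35.2] 89.8
blue 226 z 0.0781 mean [0.6469 0.0238] rect [647.6  23.6] [35.9 36. ] 1.0
```

View pics/w1.png

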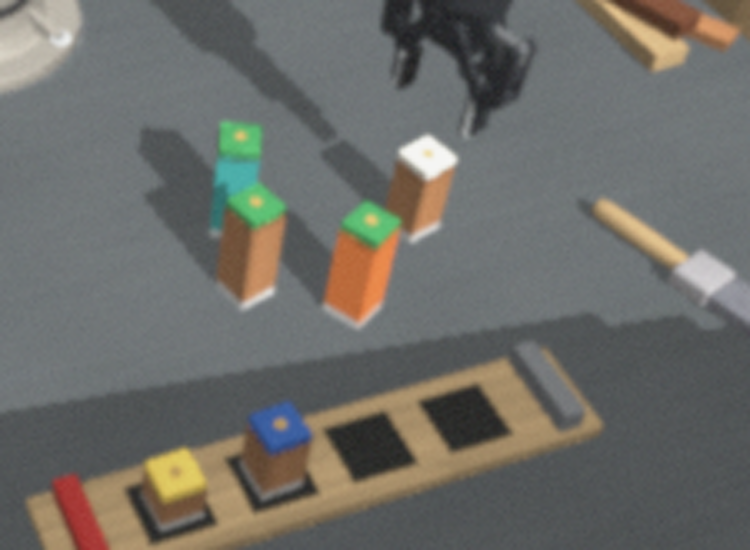

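Yellow (175,490) and blue (275,455) stand upright and centred on the first two marks from the red stop. The open fingers straddle white (425,185). Descend and grasp.

play_rows --deltas '[[70,[-0.5,0.5,40],[0,0,0]],[70,[-0.5,0.5,75],[0,0,0]],[70,[-0.5,0.5,84],[0,0,0]],[70,[-0.5,0.5,84],[0,0,0]],[30,[-0.5,0.5,84],[0,0,0]],[30,[-0.5,0.5,84],[0,0,0]],[30,[-0.5,0.5,84],[0,0,0]],[30,[-0.5,0.5,84],[0,0,0]]]' --squeeze 30

```text
clock: 14.1
tcp_pos: [0.4319, 0.2762, 0.0455]
orientation: [-1.922, -2.484, 0.001]
contact_force: [-0.7, -0.2, 7.4]
grip_width: 0.0355
```

play_rows --deltas '[[30,[0,0,0],[0,0,0]],[30,[0,0,-20],[0,0,0]],[30,[0,0,-60],[0,0,0]],[30,[0,0,-105],[0,0,0]],[30,[0,0,-135],[0,0,0]],[30,[0,0,-135],[0,0,0]]]'

```text
clock: 14.85
tcp_pos: [0.4332, 0.277, 0.1827]
orientation: [1.922, 2.484, 0.006]
contact_force: [-0.0, 0.5, -1.8]
grip_width: 0.0356
```

```bash
python3 -c "
from h import *
go(.6500,.1104,.18,1.8)"
```

```text
t 14.85 tcp [0.4332 0.277  0.1827] cur 14.5 grip 35.6 F [-0.   0.5 -1.8]
 shift mm [-215.6  168.1    2.9] turn [ 0.003 -0.002  0.222]
```

play_rows --deltas '[[30,[-36,28,0],[0,0,0.04]],[30,[-76,59,0],[0,0,0.09]],[30,[-116,90,0],[0,0,0.14]],[30,[-156,122,0],[0,0,0.19]],[30,[-190,148,0],[0,0,0.22]],[30,[-215.5,168,10],[0,0,0.22]],[30,[-215.5,168,40],[0,0,0.22]],[30,[-215.5,168,60],[0,0,0.22]]]'

```text
clock: 15.85
tcp_pos: [0.6484, 0.1099, 0.1195]
orientation: [-2.183, -2.257, -0.0]
contact_force: [-0.0, 0.1, -1.9]
grip_width: 0.0358
```

```bash
python3 -c "
from h import *
go(.6500,.1104,.0595,1.8)"
```

```text
t 15.85 tcp [0.6484 0.1099 0.1195] cur 1.9 grip 35.8 F [-0.   0.1 -1.9]
 shift mm [ 0.3  1.7 60. ] turn [-0.001 -0.002  0.002]
```

play_rows --deltas '[[30,[0.3,1.5,20],[0,0,0]],[30,[0.3,1.5,40],[0,0,0]],[30,[0.3,1.5,50],[0,0,0]],[30,[0.3,1.5,56],[0,0,0]],[30,[0.3,1.5,56],[0,0,0]]]'

```text
clock: 16.48
tcp_pos: [0.6499, 0.1105, 0.0635]
orientation: [-2.183, -2.257, -0.001]
contact_force: [0.5, 0.6, -1.7]
grip_width: 0.0355
```

play_rows --deltas '[[30,[0,0,2],[0,0,0]],[30,[0,0,4],[0,0,0]],[30,[0,0,4],[0,0,0]]]'

```text
clock: 16.85
tcp_pos: [0.65, 0.1105, 0.0597]
orientation: [-2.183, -2.257, -0.001]
contact_force: [0.1, -0.4, -2.1]
grip_width: 0.0357
```

No contact yet. Creep down further.

play_rows --deltas '[[30,[0,0,0.7],[0,0,0]],[30,[0,0,1.5],[0,0,0]],[30,[0,0,1.5],[0,0,0]]]'

```text
clock: 17.23
tcp_pos: [0.6503, 0.1105, 0.0596]
orientation: [-2.184, -2.257, -0.001]
contact_force: [-3.7, -1.6, 8.2]
grip_width: 0.0356
```

play_rows --deltas '[[45,[0,0,0],[0,0,0]],[60,[0,0,0],[0,0,0]],[70,[0,0,0],[0,0,0]],[70,[0,0,-20],[0,0,0]],[70,[0,0,-60],[0,0,0]],[70,[0,0,-110],[0,0,0]],[70,[0,0,-130],[0,0,0]]]'

```text
clock: 18.1
tcp_pos: [0.652, 0.1112, 0.1945]
orientation: [2.183, 2.256, 0.009]
contact_force: [-0.1, -0.4, -0.4]
grip_width: 0.0698
```

```bash
python3 -c "
from h import *
go(.4496,.0993,.19,13.5)"
```

```text
t 18.10 tcp [0.652  0.1112 0.1945] cur 1.9 grip 69.8 F [-0.1 -0.4 -0.4]
 shift mm [  -5.3 -202.7    3.2] turn [ 0.006 -0.002 -0.203]
```

play_rows --deltas '[[60,[-1,-45,0],[0,0,-0.05]],[60,[-2,-90,0],[0,0,-0.1]],[60,[-4,-140,0],[0,0,-0.15]],[60,[-5,-180,0],[0.006,0,-0.2]],[60,[-5.3,-202.5,5],[0.006,0,-0.203]],[60,[-5.3,-202.5,25],[0.006,0,-0.203]],[60,[-5.3,-202.5,45],[0.006,0,-0.203]],[60,[-5.3,-202.5,45],[0.006,0,-0.203]]]'

```text
clock: 19.1
tcp_pos: [0.4489, 0.099, 0.1475]
orientation: [-1.942, -2.465, 0.001]
contact_force: [-0.7, -0.3, 0.9]
grip_width: 0.0601
```

```bash
python3 - <<'E'
from meas import *
go(.4496,.0993,.060,13.5)
p,d=r.grab_frame("top"); caps("top",p,d,dict(yellow=(373,224,.059),blue=(321,222,.079),white=(267,218,.099)))
p,d=r.grab_frame("scene"); cv2.imwrite("pics/g1.png",cv2.resize(p[80:245,230:455,::-1],(750,550),interpolation=cv2.INTER_CUBIC))
E
```

```text
t 19.10 tcp [0.4489 0.099  0.1475] cur 13.5 grip 60.1 F [-0.7 -0.3  0.9]
 shift mm [-0.1  1.  87.5] turn [-0.002 -0.002  0.001]
yellow 205 z 0.0582 mean [ 0.6446 -0.0595] rect [644.9 -59.4] [32.  36.2] 89.4
blue 225 z 0.0778 mean [0.6469 0.024 ] rect [647.4  23.8] [36.5 36. ] 2.1
white 230 z 0.0979 mean [0.6496 0.1109] rect [650.3 110.6] [36.6 34.7] 1.3
```

View pics/g1.png

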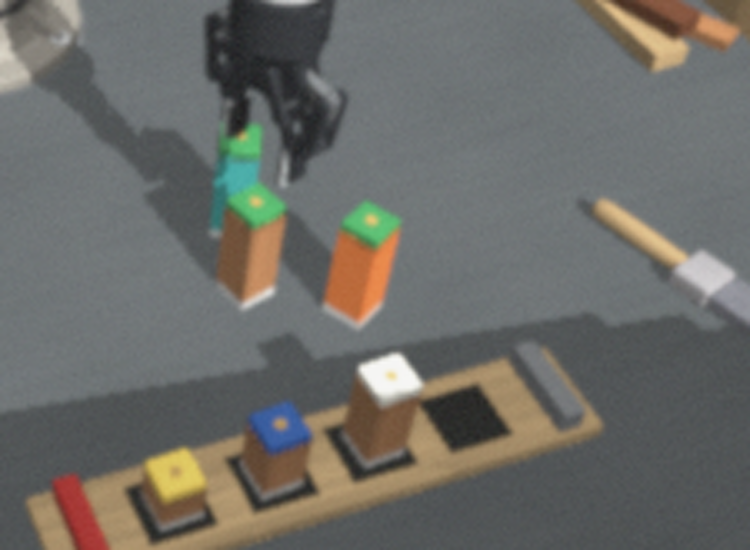

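White (385,410) stands on the third mark, and the fingers are over the wooden green gauge (250,245), clear of the turquoise one. Descend and grasp.

play_rows --deltas '[[60,[0,1,35],[0,0,0]],[60,[0,1,65],[0,0,0]],[60,[0,1,87],[0,0,0]],[60,[0,1,87],[0,0,0]],[30,[0,1,87],[0,0,0]],[30,[0,1,87],[0,0,0]],[30,[0,1,87],[0,0,0]],[30,[0,1,87],[0,0,0]]]' --squeeze 30

```text
clock: 20.2
tcp_pos: [0.4521, 0.1003, 0.063]
orientation: [1.944, 2.467, 0.005]
contact_force: [-1.5, -0.8, 7.4]
grip_width: 0.0354
```

play_rows --deltas '[[30,[0,0,0],[0,0,0]],[30,[0,0,-20],[0,0,0]],[30,[0,0,-60],[0,0,0]],[30,[0,0,-105],[0,0,0]],[30,[0,0,-140],[0,0,0]],[30,[0,0,-140],[0,0,0]]]'

```text
clock: 20.95
tcp_pos: [0.4534, 0.1003, 0.2055]
orientation: [1.942, 2.464, 0.011]
contact_force: [0.2, -0.1, -2.0]
grip_width: 0.036
```

```bash
python3 -c "
from h import *
go(.6527,.1953,.20,1.8)"
```

```text
t 20.95 tcp [0.4534 0.1003 0.2055] cur 13.5 grip 36.0 F [ 0.2 -0.1 -2. ]
 shift mm [ 45.8 215.9   7.3] turn [ 0.008 -0.002  0.204]
```

play_rows --deltas '[[30,[8,36,0],[0,0,0.04]],[30,[16,76,0],[0.005,0,0.09]],[30,[25,116,0],[0.008,0,0.14]],[30,[33,156,0],[0.008,0,0.19]],[30,[40,190,0],[0.008,0,0.204]],[30,[46,216,10],[0.008,0,0.204]],[30,[46,216,40],[0.008,0,0.204]],[30,[46,216,70],[0.008,0,0.204]]]'

```text
clock: 21.95
tcp_pos: [0.6524, 0.1955, 0.1342]
orientation: [-2.184, -2.255, 0.002]
contact_force: [0.2, 0.3, -2.6]
grip_width: 0.0357
```

```bash
python3 -c "
from h import *
go(.6527,.1953,.077,1.8)"
```

```text
t 21.95 tcp [0.6524 0.1955 0.1342] cur 1.8 grip 35.7 F [ 0.2  0.3 -2.6]
 shift mm [-0.3  0.5 57.2] turn [-0.003 -0.001  0.001]
```

play_rows --deltas '[[30,[0,0,20],[0,0,0]],[30,[0,0,38],[0,0,0]],[30,[0,0,48],[0,0,0]],[30,[0,0,53],[0,0,0]],[30,[0,0,53],[0,0,0]]]'

```text
clock: 22.58
tcp_pos: [0.6525, 0.1956, 0.0815]
orientation: [-2.184, -2.255, 0.001]
contact_force: [0.1, 0.9, -1.7]
grip_width: 0.0358
```

play_rows --deltas '[[30,[0,0,2],[0,0,0]],[30,[0,0,3.5],[0,0,0]],[30,[0,0,5],[0,0,0]],[30,[0,0,5],[0,0,0]]]'

```text
clock: 23.08
tcp_pos: [0.6527, 0.1957, 0.0773]
orientation: [-2.185, -2.255, 0.001]
contact_force: [-2.9, -0.1, 3.4]
grip_width: 0.0357
```

Contact. Release and rise well clear.

play_rows --deltas '[[45,[0,0,0],[0,0,0]],[60,[0,0,0],[0,0,0]],[70,[0,0,0],[0,0,0]],[70,[0,0,-20],[0,0,0]],[70,[0,0,-60],[0,0,0]],[70,[0,0,-110],[0,0,0]],[70,[0,0,-140],[0,0,0]]]'

```text
clock: 23.95
tcp_pos: [0.6539, 0.1965, 0.2219]
orientation: [2.185, 2.257, 0.006]
contact_force: [0.6, -0.2, -0.7]
grip_width: 0.0698
```

play_rows --deltas '[[70,[0,-50,-20],[0,0,0]],[70,[0,-100,-20],[0,0,0]],[70,[0,-150,-20],[0,0,0]],[70,[0,-180,-20],[0,0,0]],[70,[0,-180,-20],[0,0,0]]]'

```text
clock: 24.58
tcp_pos: [0.4723, 0.1911, 0.243]
orientation: [2.181, 2.258, 0.007]
contact_force: [-0.1, 1.0, -0.6]
grip_width: 0.0704
```

```bash
python3 - <<'E'
from meas import *
p,d=r.grab_frame("top"); caps("top",p,d,dict(yellow=(373,224,.059),blue=(321,222,.079),white=(267,218,.099),green=(209,211,.119),tin=(658,289,.1)))
print(r.get_obs()["tcp_pos"])
p,d=r.grab_frame("scene"); cv2.imwrite("pics/end.png",cv2.resize(p[80:278,70:434,::-1],(800,435),interpolation=cv2.INTER_CUBIC))
E
```

```text
yellow 205 z 0.0581 mean [ 0.6446 -0.0592] rect [644.5 -59.4] [31.9 35.3] 89.7
blue 226 z 0.0779 mean [0.6469 0.0237] rect [647.4  23.6] [36.9 36.2] 0.6
white 224 z 0.0977 mean [0.6498 0.1109] rect [650.2 110.9] [34.2 36.9] 89.7
green 249 z 0.1179 mean [0.6509 0.1952] rect [651.3 195.5] [36.4 37.4] 0.9
tin 558 z 0.0994 mean [ 0.5314 -0.4918] rect [ 531.2 -491.2] [59.3 61.3] 86.6
[0.4738716  0.19095298 0.24292942]
```

View pics/end.png

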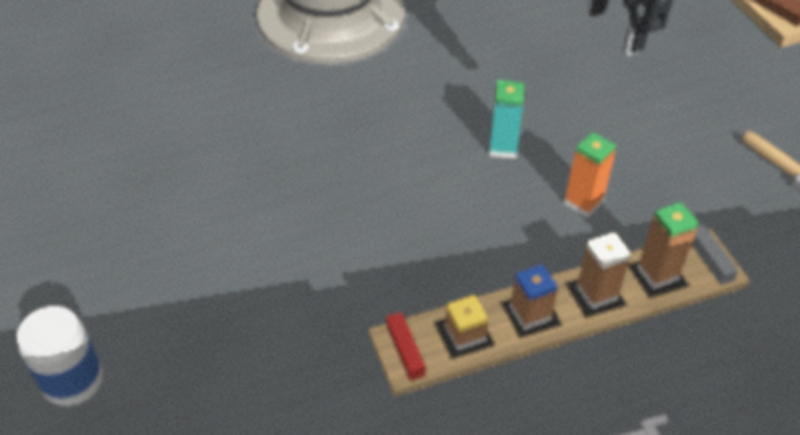

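All four gauges stand on their marks, rising from red to grey: yellow (467,325), blue (533,300), white (603,272) and green (668,250). The tin (60,355) and both look-alikes have not been disturbed, and the arm touches nothing.

```bash
python3 -c "
from bench import r
print(r.hand_in())"
```

```text
the job is handed in; nothing more can be done
None
```

All four gauges stand upright on the marks in order of height: yellow beside the red stop, then blue, white, and green beside the grey stop. I handed the job in at about 24.7 s of the 96 s allowed; it gives no verdict.

- **Placing:** I took the wooden-bodied green gauge and left the orange and turquoise look-alikes alone. Each gauge was lowered until the wrist felt the rack, then released.
- **Position check:** the last top picture put every cap centre within about 2 mm of its mark's centre (limit 12 mm; the calibration is good to about 2 mm).
- **Height check:** cap heights matched a gauge standing on the rack, reading 1–2 mm low as the depth camera did from the start.
- **Surroundings:** the oil tin read the same as at the start, within 1 mm. The arm was clear of everything.
- **One oddity:** white did not touch the rack at the height I expected, so I lowered it about 1.5 mm more until it did. No check failed or disagreed otherwise.

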